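# Load the tin shaker and snap its cover shut

### The arm

A 6-joint arm with a two-finger parallel gripper is mounted at the origin on the work surface. World frame = base frame: x ahead of the robot, y to its left, z up, the work surface at z = 0. Lengths are in mm, angles in rad, forces in N, time in s.
With the tool pointing down it reaches from about 300 to 775 mm from the base axis. Payload 14.6 kg.
Tool frame: the origin (TCP) lies midway between the tips of the shut fingers; the grasp point (between the pads) lies arm.grip_depth behind it (arm.grip_depth is the distance from the TCP to the grasp point, in mm); z points along the fingers, y is the line along which they close (so a half turn about z gives the same grasp; the last joint's range is limited). The gripper opens to 94 mm and grips with 3 to 60 N. Pads are 16 mm wide; open, the fingers measure 119 mm over their backs; the gripper's body (75 mm by 177 mm) begins 78 mm behind the grasp point.
Start: joints at [-1.213, 0.3, 1.521, -0, 1.321, -0.067], TCP at [226.668, -501.11, 205.446] pointing down, gripper open.
Joint ranges: [-3.03, 3.03], [-0.79, 2.21], [0.23, 2.52], [-1.04, 4.18], [0, 3.07], [-2.55, 2.55]. Speed limits (rad/s): [2.22, 2.22, 2.57, 3.14, 3.14, 3.14].

### API

Orientations are given as a unit quaternion [w, x, y, z].
In Python, from station import readout, cams, ticket, arm gives the robot as it stands.
- The arm moves only by the tool move_arm, never from a script. Its argument "rows" is a list of rows, each an object of numbers: "dx", "dy", "dz": the shift along the tool's x, y, z normalised to -1 to 1, where 1 is 0.1 m; "rx", "ry", "rz": the turn, a rotation vector about the tool's x, y, z normalised to -1 to 1, where 1 is 180 degrees; "jaw": the opening, from -1 (shut) to 1 (fully open). In form: [{"dx": .., "dy": .., "dz": .., "rx": .., "ry": .., "rz": .., "jaw": ..}, ...]. A call has 1 to 20 rows; each row shifts and turns the commanded pose from where the row before left it, along the tool's axes as they then stand; what a row does not reach is not made up. A row lasts 1/8 s, in which the tool goes at most 62.5 mm and 10.7 degrees, less where a joint would pass 70% of its speed; a pose out of reach is approached as far as the arm can. A call with a number of a shift or a turn outside -1 to 1 is refused whole. A call with a gripper value outside its range is refused whole. The fingers move at their own pace and stop on an object; "grip_force" is the grip in N (left out, the last holds). Time passes only in rows, so rows that do not move let the fingers close. It gives the time, the measured TCP pose, the force, the opening and the grip force at its end, in the units of the state.
- readout.read_state(): the state, without advancing time (a new reading comes with each control period).
- cams.get_image(name): name is "side" or "top" or "wrist"; returns (picture, depth): 384x512x3 uint8, red, green, blue; 384x512 float32, mm along the optical axis (not along the pixel's ray), 0 where there is no reading.
- cams.camera_model(name): a dict with "K" (3x3 intrinsics, pixels), "k1" (the pictures are not rectified: a ray, as slopes to the right and down, at radius r is drawn at 1 + k1 r^2 times it, then the intrinsics apply), "eye" and "rotation" of the camera in the world. Camera axes: x right, y down, z forward; pixel columns grow to the right and rows downward; lengths in mm; the calibration is good to about 2 mm. A picture is of the moment at which its call begins: read the wrist's pose just before it. camera_model takes no time and is no camera call; for the wrist camera it gives the pose at the moment of the call.
- ticket.hand_in(): hands the job in; it is judged then, once.
Trained networks look in the newest picture that a camera, given by its name, has taken for a name from the list of things; names that differ only in an ending like _2 or _b are one class to them, and where a whole thing is asked for, a point or a joint stands for the part that bears it (a point fixed in the world has none). Each returns a list of dicts, best first, with "p" (0 to 1); they miss things now and then, are a little off and sometimes report something else, mostly with a low value. They report only what shows in the picture. A call takes as long as a camera call. They do not tell look-alikes from the thing itself.
- cams.outline_of(camera, thing): "mask" (384x512 bool, what is visible of it) and "xy" ([column, row] in pixels, amid what is visible of it).
The state is a dict: "time_s": time; "joints": joint angles; "qd": joint speeds; "tau": joint torques, N m; "tool_pos": TCP position; "eef_rot": TCP orientation; "contact_force": force on the tool from outside, world axes, zero at the start; "torque": the same for the moment, N m; "finger_gap": opening from 0.0 (shut) to 1.0 (fully open); "gripper_force": force on a finger pad.
Only numpy, scipy, OpenCV 4.12 (cv2) and the standard library are available. Lean on these libraries where they do the work, as an engineer would, in place of code of your own. Each camera call takes 0.05 s, during which the arm holds its last target. There are 200 camera calls.

### The job

Load the paint shaker: of the three paint tins standing on the counter, take the one that fits its round well and set it in the well, right way up and fully down on the well's floor, without dropping it. Then swing the open cover over it and press its front edge down until it snaps past the catch and is fully shut. Leave the other two tins and the spray can where they stand.

Things in the scene. Friction and masses are not known exactly. Their poses are not given: they have to be found in the camera images.
- shaker: bench-top tin shaker, fixed to the counter: off-white casing 240 x 160 mm, 80 mm high. Origin: centre of its footprint on the counter; z up, x towards its back (hinge side); its front faces -x.
- cradle: the shaker's cradle, an aluminium block 130 (x) x 120 (y) x 40 (z) mm, fixed and leaning 25 degrees towards the front. Origin: centre of its underside, 60 mm above the counter. z is the well's axis, pointing up and 25 degrees to the front; x points to the back and up; y along the hinge.
- well (a point): centre of the floor of the round blind well in the cradle's top, axes as the cradle's. The well is 74 mm in diameter and 28 mm deep, so its mouth is 28 mm along z from this point.
- lid (a joint): angle of the shaker's cover about its hinge: 0 fully shut on the cradle, 1.57 at right angles to the cradle's top, 2.2 the stop. The stiff hinge stays where it is left (about 3 N at the front edge moves it). A sprung catch at the front of the cradle resists from about 0.09 to 0.05 rad (some 14 N pressed at lid_press); past it the cover snaps to 0 and is held.
- lid_hinge (a point): middle of the hinge line, which runs along the cradle's y: at (73, 0, 40) mm in the cradle's frame. Axes turn with the cover and equal the cradle's when it is shut.
- lid_press (a point): point on the outside of the cover's roof near its front edge: (-115, 0, 60) mm from the hinge in the cover's axes; the cover's z is the outward normal there. The cover is a hollow box, open below, 130 (x, from -8 to -138) x 120 (y) x 60 (z, from 0) mm, walls 3 mm, plain grey plastic, with no knob on the roof.
- lid_tab (a point): outer end of the steel grip tab on the cover's front edge; the tab is 44 mm wide (y), 8 mm thick (z), and stands out 30 mm along the cover's -x; this point is the middle of its end face, (-168, 0, 8) mm from the hinge in the cover's axes.
- small_tin: paint tin, 64 mm in diameter, 70 mm high, bare steel with paper band, full (about 0.3 kg). Origin: centre of its underside, z up its axis.
- wide_tin: squat paint tin, 92 mm in diameter, 60 mm high, same look; does not fit the well. Origin: centre of its underside.
- big_tin: big paint tin, 92 mm in diameter, 105 mm high, same look; does not fit the well. Origin: centre of its underside.
- spray_can: spray can, 54 mm in diameter, 170 mm high, bystander. Origin: centre of its underside.
Mind the look-alikes: they are no part of the job. Leave any yellow look-alike of the small_tin alone.

How it is judged (in metres and radians):
On the way:
1. the small tin stands in the well, down on its floor, let go, while the cover is still open (distance between small_tin and well below 0.012 m and angle between the z axis of small_tin and the z axis of cradle, either way round below 0.15 rad and contact force between the fingers and small_tin below 0.1 N and value of joint lid above 0.5 rad), for 0.2 s.
At the end, for the whole second after the job is handed in: The cover is shut past its catch (joint under 0.03 rad); the small tin is at rest down in the well (its foot within 12 mm of the well's floor centre, its axis within 0.15 rad of the well's); the other two tins and the spray can are within 40 mm of where they stood (value of joint lid below 0.03 rad and distance between small_tin and well below 0.012 m and angle between the z axis of small_tin and the z axis of cradle, either way round below 0.15 rad and linear speed of small_tin below 0.03 m/s and distance of each of wide_tin, big_tin, spray_can from where it was at the start of the episode below 0.04 m); the robot touches nothing.
It fails at once if the small tin is dropped (falls freely by more than about 30 mm) (linear speed of small_tin above 0.8 m/s and contact force between the fingers and small_tin below 0.05 N).
It fails at once if another tin or the spray can is knocked over or pushed away by 40 mm (distance of any of wide_tin, big_tin, spray_can from where it was at the start of the episode above 0.04 m or angle between any of wide_tin, big_tin, spray_can's own z axis and vertical above 0.5 rad).
It also fails if it takes over 58 s, if anything falls off the work surface, if the arm or the gripper's body presses on something with over 40 N, if the wrist force passes 120 N, or if a joint passes its speed limit or range.

## Working session

There is one attempt and no reset: what is moved stays moved. The work goes in short steps, Python scripts to look and compute and a tool call to move; the robot and the scene stay as the last step left them, time stands still between calls to the robot, and variables do not carry over. Pictures are saved under pics/ and viewed, at most 10 in all, crops included, and the job is handed in when it is done.

Besides the shell and the picture viewer there is one more tool, called after "Emit:" in YAML: its name, and indented under it one key for each argument. move_arm: Moves the arm, as the interface text tells. Scaled input: -1 to 1 covers 0.1 m each way for a shift and 180 degrees each way for a turn. Its arguments: {"type":"object","properties":{"rows":{"type":"array"},"grip_force":{"type":"number"}},"required":["rows"]}

```bash
ls; mkdir -p pics; python3 - <<'E'
from station import readout, cams, arm
import cv2,numpy as np
print(arm.grip_depth, readout.read_state())
for n in ("side","top"):
    im,d=cams.get_image(n); m=cams.camera_model(n)
    np.savez(f"pics/{n}0.npz",im=im,d=d)
    cv2.imwrite(f"pics/{n}0.png",im[:,:,::-1]); print(n,m)
    for t in ("small_tin","wide_tin","big_tin","spray_can","lid_tab","cradle","shaker"):
        for o in cams.outline_of(n,t): print(t,o["p"],o["xy"],o["mask"].sum(),np.median(d[o["mask"]]))
a=cv2.imread("pics/side0.png");b=cv2.imread("pics/top0.png")
cv2.imwrite("pics/both0.png",cv2.resize(np.vstack([a,b]),(400,600)))
E
```

```text
pics
18.8 {'time_s': 0.0, 'joints': array([-1.21257536e+00,  3.00452850e-01,  1.52161508e+00, -3.26822888e-05,
        1.32065881e+00, -6.65660705e-02]), 'qd': array([ 8.93212075e-05, -4.70550147e-04,  2.21616346e-04, -9.06242557e-04,
       -6.34392131e-04, -7.98945800e-04]), 'tau': array([-1.53666369e-03, -5.31802726e+01, -3.52734661e+01,  7.07161613e-02,
        2.43942667e-02, -8.95952940e-05]), 'tool_pos': array([ 226.58253316, -500.86639186,  204.88194985]), 'eef_rot': array([-5.58724391e-04,  9.77528149e-01,  2.10804166e-01, -9.80599748e-05]), 'contact_force': array([ 0.67247157, -0.06443884, -0.11901432]), 'torque': array([-0.01366425,  0.03241073,  0.01907667]), 'gripper_force': 0.0, 'finger_gap': 1.0031549069364787}
side {'K': array([[457.60853341,   0.        , 255.49832018],
       [  0.        , 457.60853341, 194.80383085],
       [  0.        ,   0.        ,   1.        ]]), 'k1': 0.053212118026846895, 'eye': array([ 89.35773646, 836.82237386, 810.95297643]), 'rotation': array([ 0.11332373, -0.20591248,  0.86791333, -0.4375891 ])}
small_tin 0.82 [324.6, 150.8] 320 1450.
[... 361 characters left out ...]
ray([[448.10235789,   0.        , 254.55889477],
       [  0.        , 448.10235789, 192.59822958],
       [  0.        ,   0.        ,   1.        ]]), 'k1': -0.020637190553477368, 'eye': array([ 365.39528621,  -29.42339221, 1178.35750326]), 'rotation': array([ 0.05435322, -0.70303723,  0.70708132, -0.05310729])}
small_tin 0.98 [395.2, 218.9] 780 1114.446
small_tin 0.61 [384.9, 177.5] 681 1129.7742
wide_tin 0.96 [332.4, 172.4] 1145 1142.0837
big_tin 0.77 [333.5, 238.6] 1340 1070.5647
spray_can 0.92 [108.0, 199.1] 817 1034.3168
lid_tab 0.83 [194.8, 160.8] 2519 942.4599
cradle 0.63 [203.9, 189.2] 5397 1073.1906
shaker 0.75 [203.6, 196.1] 7073 1088.9031
shaker 0.7 [195.0, 162.8] 2404 942.04083
```

```bash
python3 - <<'E'
import cv2,numpy as np
b=cv2.imread("pics/top0.png")
cv2.imwrite("pics/top_v.png",cv2.resize(b,(800,600),interpolation=cv2.INTER_CUBIC))
a=cv2.imread("pics/side0.png")
c=cv2.resize(b[140:270,300:440],(400,371),interpolation=cv2.INTER_CUBIC)
d=cv2.resize(a[110:240,120:350],(400,226),interpolation=cv2.INTER_CUBIC)
cv2.imwrite("pics/crop_v.png",np.vstack([c,d]))
E
```

```text
(no output)
```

View pics/top_v.png

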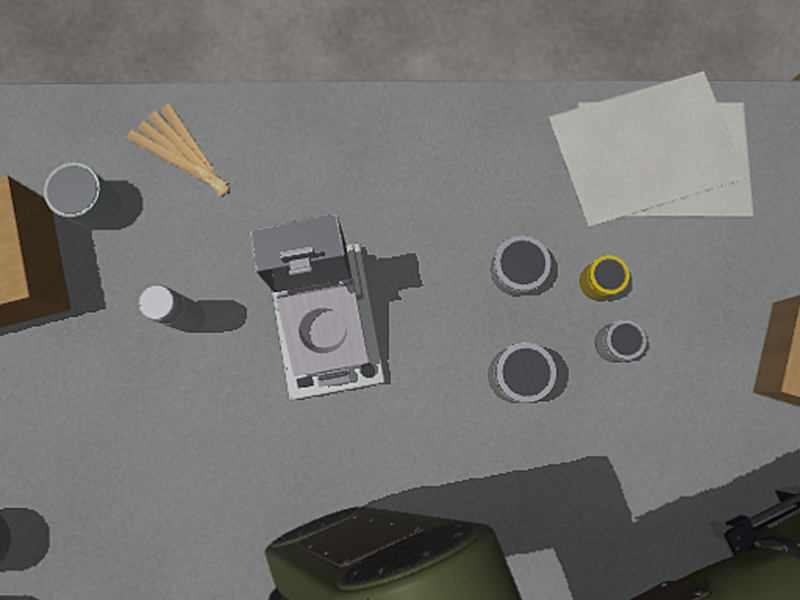

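View pics/crop_v.png

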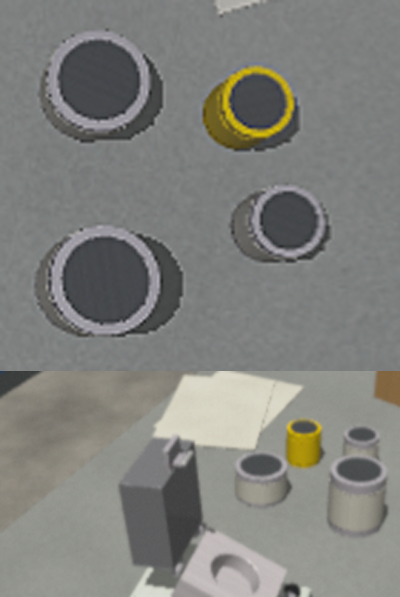

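The bare-steel tin at (395,219) in the top view is the small one. The one at (385,177) is its yellow look-alike, to be left alone. (332,172) is the wide tin, (333,239) the big one and (108,199) the spray can. The cradle's well is at about (206,211), with the cover open behind it.

```bash
cat > h.py <<'E'
import numpy as np,cv2
from scipy.spatial.transform import Rotation as R
from station import readout,cams,arm
def rot(m): return R.from_quat(np.asarray(m["rotation"]),scalar_first=True).as_matrix()
def cloud(d,m):
    h,w=d.shape; u,v=np.meshgrid(np.arange(w),np.arange(h))
    p=cv2.undistortPoints(np.stack([u,v],-1).reshape(-1,1,2).astype(float),m["K"],np.array([m["k1"],0,0,0]))[:,0]
    c=np.c_[p,np.ones(len(p))]; dirs=c@rot(m).T
    return (m["eye"]+dirs*d.reshape(-1,1)).reshape(h,w,3),dirs.reshape(h,w,3)
def proj(P,m):
    c=(np.atleast_2d(P)-m["eye"])@rot(m)
    return cv2.projectPoints(c,np.zeros(3),np.zeros(3),m["K"],np.array([m["k1"],0,0,0]))[0][:,0]
def pose(): 
    s=readout.read_state(); return np.array(s["tool_pos"]),R.from_quat(s["eef_rot"],scalar_first=True)
E
python3 - <<'E'
from h import *
for n in("top","side"):
    z=np.load(f"pics/{n}0.npz"); d=z["d"]; m=cams.camera_model(n); P,D=cloud(d,m)
    cams.get_image(n)
    print(n,"table z",np.median(P[(abs(P[...,2])<15)&(d>0)][:,2]))
    for t,H in(("small_tin",70),("wide_tin",60),("big_tin",105),("spray_can",170)):
        for o in cams.outline_of(n,t):
            k=o["mask"]&(abs(P[...,2]-H)<6)
            if k.sum()<20: continue
            q=P[k].astype(np.float32); (c,r)=cv2.minEnclosingCircle(q[:,:2].copy())
            print(t,round(o["p"],2),o["xy"],"c",np.round(c,1),"mean",q.mean(0).round(1),"r",round(r,1))
    # cradle top plane
    o=[o for o in cams.outline_of(n,"cradle")][0]
    k=o["mask"]&(d>0); k=cv2.erode(k.astype(np.uint8),np.ones((3,3)))>0
    q=P[k]; rng=np.random.default_rng(0); best=0
    for _ in range(3000):
        a,b,c=q[rng.integers(len(q),size=3)]; nn=np.cross(b-a,c-a); L=np.linalg.norm(nn)
        if L<50: continue
        nn/=L; nn*=np.sign(nn[2]) or 1
        if abs(nn[2]-np.cos(np.radians(25)))>.03: continue
        i=abs((q-a)@nn)<2.5
        if i.sum()>best: best=i.sum();I=i
    a=q[I].mean(0); nn=np.linalg.svd(q[I]-a)[2][2]; nn*=np.sign(nn[2])
    print("plane",a.round(1),nn.round(3),"tilt",np.degrees(np.arccos(nn[2])).round(1),"yaw",np.degrees(np.arctan2(-nn[1],-nn[0])).round(2),best)
    X=np.array([-nn[0],-nn[1],0]);X/=np.linalg.norm(X); X=X-nn*(X@nn);X/=np.linalg.norm(X); Y=np.cross(nn,X)
    s=((a-m["eye"])@nn)/(D@nn); Q=m["eye"]+D*s[...,None]; below=((P-a)@nn<-4)&o["mask"]
    x=(Q-a)@X;y=(Q-a)@Y
    on=(abs((P-a)@nn)<3)&(abs(x)<90)&(abs(y)<80)&o["mask"]
    r=cv2.minAreaRect(np.c_[x[on],y[on]].astype(np.float32)); print("rect",r)
    nl,lab,st,ce=cv2.connectedComponentsWithStats((below&(abs(x)<60)&(abs(y)<60)).astype(np.uint8))
    for i in range(1,nl):
        if st[i,4]<60: continue
        kk=lab==i; c,rr=cv2.minEnclosingCircle(np.c_[x[kk],y[kk]].astype(np.float32)); W=a+X*c[0]+Y*c[1]
        print("hole",st[i,4],"r",rr,"mouth",W.round(1),"floor",(W-28*nn).round(1))
print(readout.read_state()["time_s"])
E
```

```text
top table z -1.1696238638719478
small_tin 0.95 [396.4, 216.3] c [ 472.5 -391.2] mean [ 472.1 -390.8   68.9] r 32.4
small_tin 0.95 [385.3, 175.6] c [ 577.5 -368.6] mean [ 576.9 -368.3   69. ] r 31.5
wide_tin 0.66 [107.5, 202.2] c [519.1 321.1] mean [511.7 308.2  59.8] r 26.4
wide_tin 0.58 [331.1, 170.9] c [ 600.3 -231.4] mean [ 599.9 -231.    59.2] r 46.0
big_tin 0.91 [332.7, 238.2] c [ 420.2 -223.3] mean [ 419.9 -222.3  104.1] r 46.2
spray_can 0.63 [108.9, 200.6] c [520.9 326.4] mean [520.7 325.9 168.9] r 24.5
plane [495.   90.   99.1] [-0.421 -0.073  0.904] tilt 25.3 yaw 9.8 1530
rect ((0.20793914794921875, 1.2073287963867188), (179.91461181640625, 120.23497772216797), 0.2719746530056)
hole 671 r 37.77411651611328 mouth [486.7  88.1  95.1] floor [498.5  90.1  69.8]
side table z -0.2397636250703954
small_tin 0.62 [296.1, 151.4] c [ 579.8 -364.1] mean [ 577.5 -362.2   70.2] r 36.8
small_tin 0.52 [325.9, 152.2] c [ 474.7 -385.3] mean [ 472.5 -383.1   69.9] r 32.6
wide_tin 0.77 [271.5, 170.7] c [ 602.7 -230.5] mean [ 600.2 -225.8   60.3] r 47.6
big_tin 0.63 [325.4, 182.2] c [ 422.7 -222.6] mean [ 420.7 -217.6  105.1] r 49.6
spray_can 0.75 [187.3, 291.3] c [522.4 327.2] mean [521.3 328.4 169.8] r 26.1
plane [494.8  94.7  99.9] [-0.418 -0.074  0.905] tilt 25.1 yaw 10.08 1302
rect ((0.27669525146484375, -2.3564071655273438), (124.61177062988281, 179.89633178710938), 89.67095184326172)
hole 466 r 36.074825286865234 mouth [487.4  90.6  96.2] floor [499.1  92.7  70.9]
1.4
```

Emit:
move_arm:
  rows:
    - {"dx": 0.45,"jaw": 1}
    - {"dx": 0.45,"jaw": 1}
    - {"dx": 0.45,"jaw": 1}
    - {"dx": 0.45,"jaw": 1}
    - {"dx": 0.45,"jaw": 1}
    - {"dx": 0.45,"jaw": 1}
    - {"jaw": 1}
    - {"jaw": 1}

```text
$.rows[0]: bad value
```

```bash
python3 - <<'E'
from h import *
p,r=pose(); print(p,r.as_matrix().round(3))
im,d=cams.get_image("wrist"); m=cams.camera_model("wrist"); print(m)
print("cam in tool",r.inv().apply(m["eye"]-p).round(1))
cv2.imwrite("pics/w1.png",im[:,:,::-1]); P,D=cloud(d,m)
for o in cams.outline_of("wrist","small_tin"):
    k=o["mask"]&(abs(P[...,2]-69)<5)
    if k.sum()<30: continue
    q=P[k]; c,rr=cv2.minEnclosingCircle(q[:,:2].astype(np.float32)); print(o["p"],o["xy"],np.round(c,1),q.mean(0).round(1),round(rr,1),im[o["mask"]].mean(0))
# lid from top/side depth
W=np.array([487,89.5,96.2]);yaw=np.radians(10);t=np.radians(25)
z=np.array([-np.sin(t)*np.cos(yaw),-np.sin(t)*np.sin(yaw),np.cos(t)]);y=np.array([-np.sin(yaw),np.cos(yaw),0]);x=np.cross(y,z)
Hg=W+73*x; print("hinge",Hg)
for n in("top","side"):
    zz=np.load(f"pics/{n}0.npz"); dd=zz["d"]; P,_=cloud(dd,cams.camera_model(n)); q=P[dd>0]
    l=np.c_[(q-Hg)@x,(q-Hg)@y,(q-Hg)@z]
    k=(abs(l[:,1])<20)&(l[:,2]>20)&(abs(l[:,0])<170)&(q[:,2]>110)
    a=np.degrees(np.arctan2(l[k][:,2],l[k][:,0])); rad=np.hypot(l[k][:,0],l[k][:,2])
    for lo,hi in((30,60),(60,90),(90,120),(120,136),(140,165),(165,180)):
        s=(rad>lo)&(rad<hi)
        if s.sum()>5: print(n,lo,np.percentile(a[s],[0,5,50,95]).round(1),s.sum(),rad[s].max().round(1),np.c_[l[k][s][:,0],l[k][s][:,2]].max(0).round(1))
E
```

```text
[ 226.67379158 -501.09786267  205.44415801] [[ 0.911  0.412  0.   ]
 [ 0.412 -0.911  0.   ]
 [ 0.    -0.    -1.   ]]
{'K': array([[290.22131838,   0.        , 262.08025115],
       [  0.        , 290.22131838, 191.95214445],
       [  0.        ,   0.        ,   1.        ]]), 'k1': -0.055532091879941535, 'eye': array([ 301.36217719, -466.42437909,  384.46902035]), 'rotation': array([ 0.11824412,  0.83184495, -0.5369269 , -0.07590664])}
cam in tool [  82.3   -0.8 -179. ]
hinge [552.15534228 100.98864478 127.05113311]
top 120 [50.6 51.5 61.2 62.1] 9 135.7 [ 84.2 119.5]
top 140 [38.3 39.7 49.7 67.8] 443 164.8 [116.  143.7]
top 165 [58.4 58.7 59.8 61.1] 63 170.9 [ 88.  147.8]
side 140 [38.6 39.8 59.1 67.6] 269 164.9 [117.1 143.9]
side 165 [57.9 58.  59.7 60.8] 40 169.8 [ 89.1 147.3]
```

View pics/w1.png

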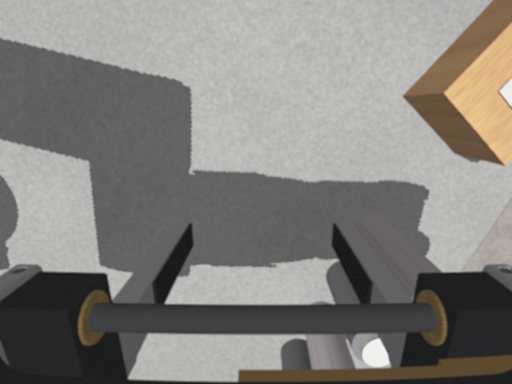

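The picture shows bare counter between the fingers; the arm has not moved because the row format was refused. I will give all the fields.

Emit:
move_arm:
  rows:
    - {"dx": 0.45,"dy": 0,"dz": 0,"rx": 0,"ry": 0,"rz": 0,"jaw": 1}
    - {"dx": 0.45,"dy": 0,"dz": 0,"rx": 0,"ry": 0,"rz": 0,"jaw": 1}
    - {"dx": 0.45,"dy": 0,"dz": 0,"rx": 0,"ry": 0,"rz": 0,"jaw": 1}
    - {"dx": 0.45,"dy": 0,"dz": 0,"rx": 0,"ry": 0,"rz": 0,"jaw": 1}
    - {"dx": 0.45,"dy": 0,"dz": 0,"rx": 0,"ry": 0,"rz": 0,"jaw": 1}
    - {"dx": 0.45,"dy": 0,"dz": 0,"rx": 0,"ry": 0,"rz": 0,"jaw": 1}
    - {"dx": 0,"dy": 0,"dz": 0,"rx": 0,"ry": 0,"rz": 0,"jaw": 1}

```text
time_s: 2.38
tool_pos: [474.7, -388.3, 205.0]
eef_rot: [-0.0, 0.977, 0.212, -0.0]
contact_force: [-0.0, -0.3, -0.7]
finger_gap: 1.0
gripper_force: 0.0
```

```bash
cat > tin.py <<'E'
from h import *
p,r=pose(); print(p,r.as_matrix().round(3).tolist(),readout.read_state()["time_s"])
im,d=cams.get_image("wrist"); m=cams.camera_model("wrist")
cv2.imwrite("pics/w2.png",im[:,:,::-1]); P,D=cloud(d,m)
for o in cams.outline_of("wrist","small_tin"):
    k=o["mask"]&(abs(P[...,2]-69)<5)
    print(o["p"],o["xy"],im[o["mask"]].mean(0).round(),P[o["mask"]].mean(0).round(),k.sum())
    if k.sum()<30: continue
    q=P[k]; c,rr=cv2.minEnclosingCircle(q[:,:2].astype(np.float32)); print(np.round(c,1),q.mean(0).round(1),round(rr,1),"tool delta",r.inv().apply(np.r_[c,p[2]]-p).round(1))
E
python3 tin.py
```

```text
[ 474.65435711 -388.29231731  204.96543002] [[0.91, 0.415, -0.0], [0.415, -0.91, 0.0], [0.0, -0.001, -1.0]] 2.375
0.87 [263.6, 183.2] [119. 117. 121.] [ 478. -390.   68.] 2419
[ 474.3 -392.8] [ 475.2 -392.    70.3] 31.8 tool delta [-2.2  3.9 -0. ]
0.77 [289.6, 87.9] [150. 143.  97.] [ 579. -371.   70.] 3077
[ 579.1 -371.7] [ 579.3 -371.    70.5] 32.2 tool delta [101.9  28.3  -0. ]
```

Emit:
move_arm:
  rows:
    - {"dx": -0.02,"dy": 0.03,"dz": 0,"rx": 0,"ry": 0,"rz": 0,"jaw": 1}
    - {"dx": 0,"dy": 0,"dz": 0.43,"rx": 0,"ry": 0,"rz": 0,"jaw": 1}
    - {"dx": 0,"dy": 0,"dz": 0.43,"rx": 0,"ry": 0,"rz": 0,"jaw": 1}
    - {"dx": 0,"dy": 0,"dz": 0.43,"rx": 0,"ry": 0,"rz": 0,"jaw": 1}
    - {"dx": 0,"dy": 0,"dz": 0.42,"rx": 0,"ry": 0,"rz": 0,"jaw": 1}
    - {"dx": 0,"dy": 0,"dz": 0,"rx": 0,"ry": 0,"rz": 0,"jaw": 1}
    - {"dx": 0,"dy": 0,"dz": 0,"rx": 0,"ry": 0,"rz": 0,"jaw": -1}
    - {"dx": 0,"dy": 0,"dz": 0,"rx": 0,"ry": 0,"rz": 0,"jaw": -1}
    - {"dx": 0,"dy": 0,"dz": 0,"rx": 0,"ry": 0,"rz": 0,"jaw": -1}
    - {"dx": 0,"dy": 0,"dz": 0,"rx": 0,"ry": 0,"rz": 0,"jaw": -1}
    - {"dx": 0,"dy": 0,"dz": 0,"rx": 0,"ry": 0,"rz": 0,"jaw": -1}
  grip_force: 25

```text
time_s: 3.85
tool_pos: [472.4, -393.7, 35.4]
eef_rot: [0.001, 0.978, 0.211, 0.0]
contact_force: [-2.2, 0.2, 7.2]
finger_gap: 0.679
gripper_force: 25.0
```

Emit:
move_arm:
  rows:
    - {"dx": 0,"dy": 0,"dz": -0.1,"rx": 0,"ry": 0,"rz": 0,"jaw": -1}
    - {"dx": 0,"dy": 0,"dz": -0.4,"rx": 0,"ry": 0,"rz": 0,"jaw": -1}
    - {"dx": 0,"dy": 0,"dz": -0.4,"rx": 0,"ry": 0,"rz": 0,"jaw": -1}
    - {"dx": 0,"dy": 0,"dz": -0.4,"rx": 0,"ry": 0,"rz": 0,"jaw": -1}
    - {"dx": 0,"dy": 0,"dz": -0.4,"rx": 0,"ry": 0,"rz": 0,"jaw": -1}
    - {"dx": 0,"dy": 0,"dz": 0,"rx": 0,"ry": 0,"rz": 0.04,"jaw": -1}
    - {"dx": 0,"dy": 0,"dz": 0,"rx": 0,"ry": 0,"rz": 0.04,"jaw": -1}
    - {"dx": 0,"dy": 0,"dz": 0,"rx": 0,"ry": 0,"rz": 0,"jaw": -1}

```text
time_s: 4.85
tool_pos: [472.0, -393.3, 204.7]
eef_rot: [-0.0, 0.996, 0.087, -0.0]
contact_force: [-0.2, 0.2, -1.8]
finger_gap: 0.677
gripper_force: 25.0
```

Emit:
move_arm:
  rows:
    - {"dx": 0.05,"dy": -0.2,"dz": 0,"rx": 0,"ry": 0,"rz": 0,"jaw": -1}
    - {"dx": 0.05,"dy": -0.4,"dz": 0,"rx": 0,"ry": 0,"rz": 0,"jaw": -1}
    - {"dx": 0.05,"dy": -0.4,"dz": 0,"rx": 0,"ry": 0,"rz": 0,"jaw": -1}
    - {"dx": 0.05,"dy": -0.4,"dz": 0,"rx": 0,"ry": 0,"rz": 0,"jaw": -1}
    - {"dx": 0.05,"dy": -0.4,"dz": 0,"rx": 0,"ry": 0,"rz": 0,"jaw": -1}
    - {"dx": 0.05,"dy": -0.4,"dz": 0,"rx": 0,"ry": 0,"rz": 0,"jaw": -1}
    - {"dx": 0.05,"dy": -0.4,"dz": 0,"rx": 0,"ry": 0,"rz": 0,"jaw": -1}
    - {"dx": 0.05,"dy": -0.4,"dz": 0,"rx": 0,"ry": 0,"rz": 0,"jaw": -1}
    - {"dx": 0.05,"dy": -0.4,"dz": 0,"rx": 0,"ry": 0,"rz": 0,"jaw": -1}
    - {"dx": 0.05,"dy": -0.4,"dz": 0,"rx": 0,"ry": 0,"rz": 0,"jaw": -1}
    - {"dx": 0.05,"dy": -0.4,"dz": 0,"rx": 0,"ry": 0,"rz": 0,"jaw": -1}
    - {"dx": 0.02,"dy": -0.4,"dz": 0,"rx": 0,"ry": 0,"rz": 0,"jaw": -1}
    - {"dx": 0,"dy": -0.13,"dz": 0,"rx": 0,"ry": 0,"rz": 0,"jaw": -1}
    - {"dx": 0,"dy": 0,"dz": 0,"rx": 0,"ry": 0.0463,"rz": 0,"jaw": -1}
    - {"dx": 0,"dy": 0,"dz": 0,"rx": 0,"ry": 0.0463,"rz": 0,"jaw": -1}
    - {"dx": 0,"dy": 0,"dz": 0,"rx": 0,"ry": 0.0463,"rz": 0,"jaw": -1}
    - {"dx": 0,"dy": 0,"dz": 0,"rx": 0,"ry": 0,"rz": 0,"jaw": -1}
    - {"dx": 0,"dy": 0,"dz": 0,"rx": 0,"ry": 0,"rz": 0,"jaw": -1}

```text
time_s: 7.1
tool_pos: [447.0, 82.1, 205.0]
eef_rot: [-0.018, 0.973, 0.085, 0.215]
contact_force: [-0.1, 0.2, -2.4]
finger_gap: 0.674
gripper_force: 25.0
```

```bash
cat > well.py <<'E'
from h import *
yaw=np.radians(10);t=np.radians(25)
z=np.array([-np.sin(t)*np.cos(yaw),-np.sin(t)*np.sin(yaw),np.cos(t)]);y=np.array([-np.sin(yaw),np.cos(yaw),0]);x=np.cross(y,z)
W=np.array([487,89.5,96.2]);F=W-28*z
if __name__=="__main__":
    p,r=pose(); s=readout.read_state(); print(p,s["time_s"],s["finger_gap"],s["contact_force"])
    T=r.as_matrix(); print("axis err deg",np.degrees(np.arccos(-T[:,2]@z)),"x",np.degrees(T[:,0]@y),"rotvec tool",(r.inv()*R.from_matrix(np.c_[x,-y,-z])).as_rotvec(degrees=True).round(2))
    print("to seated, tool axes",r.inv().apply(F+35.4*z-p).round(1))
    out=[]
    for n in("wrist","side"):
        im,d=cams.get_image(n); m=cams.camera_model(n); P,D=cloud(d,m); out.append(im)
        # points around grasp: cylinder of tin in tool coords
        L=(P-p)@T; k=(np.hypot(L[...,0],L[...,1])<45)&(L[...,2]>0)&(L[...,2]<60)&(d>0)
        print(n,k.sum(),L[k].min(0).round(1) if k.any() else "",L[k].max(0).round(1) if k.any() else "")
    cv2.imwrite("pics/w3.png",np.hstack(out)[:,:,::-1][::1])
    v=cv2.imread("pics/w3.png"); cv2.imwrite("pics/w3v.png",cv2.resize(v,(800,300)))
E
python3 well.py
```

```text
[447.04918999  82.07235543 205.03473588] 7.1 0.6740502724315778 [-0.05234746  0.16675298 -2.38492887]
axis err deg 0.10906629364667335 x -0.017491931668257462 rotvec tool [ 0.04  0.1  -0.02]
to seated, tool axes [ -9.   -0.5 108.4]
wrist 747 [  8.8 -36.8   0. ] [36.  34.8 36.1]
side 320 [-28.9 -36.1   0.4] [35.5 -0.5 37.4]
```

View pics/w3v.png

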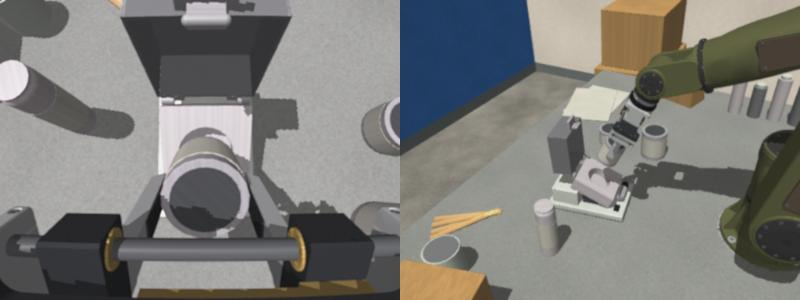

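The tin hangs straight in the fingers over the cradle. In the left (wrist) view the cradle spans about x = 157–255; the cover is well clear behind it. I will check the cradle's sides from the wrist camera before inserting.

```bash
python3 - <<'E'
from well import *
for n in("wrist","side","top"):
    im,d=cams.get_image(n); m=cams.camera_model(n); P,D=cloud(d,m); L=(P-W)@np.c_[x,y,z]
    k=(d>0)&(abs(L[...,2])<5)&(abs(L[...,0])<70)&(abs(L[...,1])<75); q=L[k]
    print(n,k.sum(),"z med",np.median(q[:,2]).round(2))
    for lo in range(-65,65,13):
        s=q[(q[:,0]>=lo)&(q[:,0]<lo+13)]
        if len(s)>30: print(lo,s[:,1].min().round(1),s[:,1].max().round(1))
    s=q[abs(q[:,1])<55]; print("x",s[:,0].min().round(1),s[:,0].max().round(1))
E
```

```text
wrist 5849 z med -0.11
-26 -60.1 58.7
-13 -60.3 58.6
0 -59.8 59.0
13 -60.3 59.1
26 -60.3 59.2
39 -59.8 59.0
52 -59.9 59.3
x -29.2 69.7
side 1463 z med -0.15
-65 -60.4 62.4
-52 -60.6 61.1
-39 -60.5 60.9
-26 -63.9 62.1
-13 -60.0 61.1
0 -59.0 61.3
13 -61.4 62.6
26 -60.9 63.4
39 -60.8 62.5
52 -61.8 64.7
x -65.1 69.4
top 1170 z med -0.58
-39 -59.5 -34.9
-26 -59.7 59.3
-13 -59.6 60.1
0 -59.6 59.9
13 -59.4 59.8
26 -59.3 60.0
39 -59.4 60.0
52 -59.2 60.3
x -59.2 69.9
```

Emit:
move_arm:
  rows:
    - {"dx": -0.09,"dy": 0,"dz": 0.2,"rx": 0,"ry": 0,"rz": 0,"jaw": -1}
    - {"dx": 0,"dy": 0,"dz": 0.3,"rx": 0,"ry": 0,"rz": 0,"jaw": -1}
    - {"dx": 0,"dy": 0,"dz": 0.25,"rx": 0,"ry": 0,"rz": 0,"jaw": -1}
    - {"dx": 0,"dy": 0,"dz": 0,"rx": 0,"ry": 0,"rz": 0,"jaw": -1}
    - {"dx": 0,"dy": 0,"dz": 0.1,"rx": 0,"ry": 0,"rz": 0,"jaw": -1}
    - {"dx": 0,"dy": 0,"dz": 0.1,"rx": 0,"ry": 0,"rz": 0,"jaw": -1}
    - {"dx": 0,"dy": 0,"dz": 0.08,"rx": 0,"ry": 0,"rz": 0,"jaw": -1}
    - {"dx": 0,"dy": 0,"dz": 0,"rx": 0,"ry": 0,"rz": 0,"jaw": -1}
    - {"dx": 0,"dy": 0,"dz": 0,"rx": 0,"ry": 0,"rz": 0,"jaw": -1}

```text
time_s: 8.48
tool_pos: [481.5, 88.5, 107.5]
eef_rot: [-0.019, 0.973, 0.085, 0.216]
contact_force: [-0.6, -0.8, -2.6]
finger_gap: 0.68
gripper_force: 25.0
```

```bash
python3 well.py
```

```text
[481.4630207   88.46232151 107.46420233] 8.475 0.6804142739431219 [-0.55182752 -0.81040719 -2.60444052]
axis err deg 0.027093020903076012 x -0.052997758232552615 rotvec tool [ 0.03 -0.01 -0.05]
to seated, tool axes [ 0.3 -0.1  5.2]
wrist 2776 [ -3.1 -44.2   0. ] [44.8 44.5 42.5]
side 330 [-44.3 -44.7   0.6] [44.4 24.3 42.9]
```

Inside without contact; 5 mm to the floor.

Emit:
move_arm:
  rows:
    - {"dx": 0,"dy": 0,"dz": 0.02,"rx": 0,"ry": 0,"rz": 0,"jaw": -1}
    - {"dx": 0,"dy": 0,"dz": 0.02,"rx": 0,"ry": 0,"rz": 0,"jaw": -1}
    - {"dx": 0,"dy": 0,"dz": 0,"rx": 0,"ry": 0,"rz": 0,"jaw": -1}

```text
time_s: 8.95
tool_pos: [483.1, 88.7, 103.5]
eef_rot: [-0.019, 0.973, 0.085, 0.215]
contact_force: [1.1, 0.6, -2.5]
finger_gap: 0.677
gripper_force: 25.0
```

Emit:
move_arm:
  rows:
    - {"dx": 0,"dy": 0,"dz": 0.01,"rx": 0,"ry": 0,"rz": 0,"jaw": -1}
    - {"dx": 0,"dy": 0,"dz": 0.01,"rx": 0,"ry": 0,"rz": 0,"jaw": -1}
    - {"dx": 0,"dy": 0,"dz": 0,"rx": 0,"ry": 0,"rz": 0,"jaw": -1}

```text
time_s: 9.32
tool_pos: [484.0, 88.8, 102.9]
eef_rot: [-0.019, 0.973, 0.085, 0.216]
contact_force: [-16.7, -5.1, 18.8]
finger_gap: 0.677
gripper_force: 25.0
```

Emit:
move_arm:
  rows:
    - {"dx": 0,"dy": 0,"dz": 0,"rx": 0,"ry": 0,"rz": 0,"jaw": 0.6}
    - {"dx": 0,"dy": 0,"dz": 0,"rx": 0,"ry": 0,"rz": 0,"jaw": 0.8}
    - {"dx": 0,"dy": 0,"dz": 0,"rx": 0,"ry": 0,"rz": 0,"jaw": 0.8}
    - {"dx": 0,"dy": 0,"dz": 0,"rx": 0,"ry": 0,"rz": 0,"jaw": 0.8}
    - {"dx": 0,"dy": 0,"dz": -0.1,"rx": 0,"ry": 0,"rz": 0,"jaw": 0.8}
    - {"dx": 0,"dy": 0,"dz": -0.3,"rx": 0,"ry": 0,"rz": 0,"jaw": 0.8}
    - {"dx": 0,"dy": 0,"dz": -0.4,"rx": 0,"ry": 0,"rz": 0,"jaw": 0.8}
    - {"dx": 0,"dy": 0,"dz": -0.4,"rx": 0,"ry": 0,"rz": 0,"jaw": 0.8}
    - {"dx": 0,"dy": 0,"dz": 0,"rx": 0,"ry": 0,"rz": 0,"jaw": 0.8}

```text
time_s: 10.45
tool_pos: [434.3, 80.1, 213.7]
eef_rot: [-0.019, 0.972, 0.085, 0.218]
contact_force: [0.2, 0.5, -0.6]
finger_gap: 0.901
gripper_force: 0.0
```

```bash
cat > lid.py <<'E'
from well import *
Hg=W+73*x
def e(th): # cover axes in world
    c,s=np.cos(th),np.sin(th); return (c*x-(-s)*0*z)-(s*z), y, c*z+s*x   # opening: -x side lifts
def pt(th,q): a,b,c=e(th); return Hg+q[0]*a+q[1]*b+q[2]*c
if __name__=="__main__":
    p,r=pose(); T=r.as_matrix(); print(p,readout.read_state()["time_s"])
    for n in("wrist","top","side"):
        im,d=cams.get_image(n); P,D=cloud(d,cams.camera_model(n))
        L=(P-F)@np.c_[x,y,z]; k=(d>0)&(abs(L[...,2]-70)<5)&(np.hypot(L[...,0],L[...,1])<50)
        if k.sum()>20:
            A=np.c_[L[k][:,:2],np.ones(k.sum())]; co=np.linalg.lstsq(A,L[k][:,2],rcond=None)[0]
            c,rr=cv2.minEnclosingCircle(L[k][:,:2].astype(np.float32)); print(n,"tin top",np.round(c,1),round(rr,1),"z",L[k][:,2].mean().round(1),"slope",co[:2].round(3))
        Q=(P-Hg)@np.c_[x,y,z]; k=(d>0)&(abs(Q[...,1])<20)&(abs(np.hypot(Q[...,0],Q[...,2])-168)<3)&(Q[...,2]>-30)
        if k.sum()>3: print(n,"lid",np.radians(180-2.7)-np.median(np.arctan2(Q[k][:,2],Q[k][:,0])),k.sum())
    for dg,s,tilt in((117.6,112,0),(105,112,0),(90,112,3),(75,112,7),(60,112,11),(45,112,15),(30,114,19),(20,115,21),(10,115,23),(5,115,24),(0,115,25)):
        th=np.radians(dg); t_=np.radians(tilt); hx=np.array([np.cos(yaw),np.sin(yaw),0]); tx=hx*np.cos(t_)+np.array([0,0,np.sin(t_)])
        print(dg,tilt,"contact",pt(th,(-s,0,60)).round(1),"TCP",(pt(th,(-s,0,60))+8*tx).round(1),"fwd",((pt(th,(-s,0,60))+8*tx)@hx).round(1),"tab",pt(th,(-168,0,8)).round(0))
E
python3 lid.py
```

```text
[434.25847883  80.10067135 213.74525119] 10.45
wrist tin top [1.4 0.2] 32.0 z 68.9 slope [-0.006  0.003]
wrist lid 6.201298147713304 38
top tin top [0.8 1.8] 32.2 z 70.0 slope [0.004 0.001]
top lid 2.0486525375406295 67
side tin top [3.2 2.3] 33.9 z 70.3 slope [-0.008 -0.016]
side lid 2.0506318242516413 37
117.6 0 contact [616.2 112.3 236.2] TCP [624.1 113.7 236.2] fwd 634.3 tab [568. 104. 295.]
105 0 contact [591.2 107.9 247.8] TCP [599.1 109.3 247.8] fwd 608.9 tab [531.  97. 294.]
90 3 contact [559.1 102.2 253.9] TCP [567.  103.6 254.3] fwd 576.3 tab [489.  90. 283.]
75 7 contact [526.5  96.5 251.4] TCP [534.3  97.8 252.4] fwd 543.2 tab [452.  83. 261.]
60 11 contact [495.7  91.  240.4] TCP [503.4  92.4 242. ] fwd 511.8 tab [421.  78. 230.]
45 15 contact [468.7  86.3 221.7] TCP [476.3  87.6 223.8] fwd 484.3 tab [399.  74. 192.]
30 19 contact [445.5  82.2 196.8] TCP [452.9  83.5 199.4] fwd 460.5 tab [388.  72. 150.]
20 21 contact [434.2  80.2 176.8] TCP [441.5  81.5 179.7] fwd 449.0 tab [387.  72. 120.]
10 23 contact [427.5  79.  155.2] TCP [434.7  80.3 158.4] fwd 442.1 tab [390.  72.  91.]
5 24 contact [425.5  78.7 144.1] TCP [432.7  79.9 147.4] fwd 440.0 tab [394.  73.  77.]
0 25 contact [424.5  78.5 132.8] TCP [431.7  79.7 136.2] fwd 439.0 tab [399.  74.  63.]
```

Emit:
move_arm:
  rows:
    - {"dx": 0,"dy": 0,"dz": -0.3,"rx": 0,"ry": -0.0463,"rz": 0,"jaw": -1}
    - {"dx": 0,"dy": 0,"dz": -0.2,"rx": 0,"ry": -0.0463,"rz": 0,"jaw": -1}
    - {"dx": 0,"dy": 0,"dz": -0.2,"rx": 0,"ry": -0.0463,"rz": 0,"jaw": -1}
    - {"dx": 0,"dy": 0,"dz": -0.4,"rx": 0,"ry": 0,"rz": 0,"jaw": -1}
    - {"dx": 0,"dy": 0,"dz": -0.2,"rx": 0,"ry": 0,"rz": 0,"jaw": -1}
    - {"dx": 0,"dy": 0,"dz": 0,"rx": 0,"ry": 0,"rz": 0,"jaw": -1}
    - {"dx": 0,"dy": 0,"dz": 0,"rx": 0,"ry": 0,"rz": 0,"jaw": -1}

```text
time_s: 11.48
tool_pos: [412.8, 76.4, 335.0]
eef_rot: [-0.0, 0.996, 0.087, -0.001]
contact_force: [0.2, 0.1, 0.2]
finger_gap: 0.191
gripper_force: 0.0
```

Emit:
move_arm:
  rows:
    - {"dx": 0.41,"dy": 0,"dz": 0,"rx": 0,"ry": 0,"rz": 0,"jaw": -1}
    - {"dx": 0.41,"dy": 0,"dz": 0,"rx": 0,"ry": 0,"rz": 0,"jaw": -1}
    - {"dx": 0.41,"dy": 0,"dz": 0,"rx": 0,"ry": 0,"rz": 0,"jaw": -1}
    - {"dx": 0.41,"dy": 0,"dz": 0,"rx": 0,"ry": 0,"rz": 0,"jaw": -1}
    - {"dx": 0.41,"dy": 0,"dz": 0,"rx": 0,"ry": 0,"rz": 0,"jaw": -1}
    - {"dx": 0.41,"dy": 0,"dz": 0,"rx": 0,"ry": 0,"rz": 0,"jaw": -1}
    - {"dx": 0,"dy": 0,"dz": 0,"rx": 0,"ry": 0,"rz": 0,"jaw": -1}

```text
time_s: 12.35
tool_pos: [656.6, 119.1, 332.2]
eef_rot: [0.0, 0.996, 0.087, -0.003]
contact_force: [-0.8, 0.0, -0.3]
finger_gap: 0.005
gripper_force: 0.0
```

Emit:
move_arm:
  rows:
    - {"dx": 0,"dy": 0,"dz": 0.4,"rx": 0,"ry": 0,"rz": 0,"jaw": -1}
    - {"dx": 0,"dy": 0,"dz": 0.4,"rx": 0,"ry": 0,"rz": 0,"jaw": -1}
    - {"dx": 0,"dy": 0,"dz": 0.22,"rx": 0,"ry": 0,"rz": 0,"jaw": -1}
    - {"dx": 0,"dy": 0,"dz": 0,"rx": 0,"ry": 0,"rz": 0,"jaw": -1}
    - {"dx": -0.2,"dy": 0,"dz": 0,"rx": 0,"ry": 0,"rz": 0,"jaw": -1}
    - {"dx": -0.2,"dy": 0,"dz": 0,"rx": 0,"ry": 0,"rz": 0,"jaw": -1}
    - {"dx": -0.2,"dy": 0,"dz": -0.05,"rx": 0,"ry": 0,"rz": 0,"jaw": -1}
    - {"dx": 0,"dy": 0,"dz": 0,"rx": 0,"ry": 0,"rz": 0,"jaw": -1}

```text
time_s: 13.35
tool_pos: [595.9, 108.5, 242.5]
eef_rot: [-0.0, 0.996, 0.087, 0.002]
contact_force: [-0.7, 0.6, 0.4]
finger_gap: 0.004
gripper_force: 0.0
```

```bash
python3 lid.py | grep -v contact
```

```text
[595.87821726 108.5050947  242.5021402 ] 13.35
wrist lid 2.292292982812598 285
top tin top [  0.5 -20.8] 22.2 z 69.4 slope [0.03  0.108]
side tin top [2.3 2.4] 32.8 z 70.4 slope [-0.002 -0.015]
side lid 1.8076424180421196 77
```

Emit:
move_arm:
  rows:
    - {"dx": -0.15,"dy": 0,"dz": -0.06,"rx": 0,"ry": 0,"rz": 0,"jaw": -1}
    - {"dx": -0.15,"dy": 0,"dz": -0.05,"rx": 0,"ry": 0,"rz": 0,"jaw": -1}
    - {"dx": -0.17,"dy": 0,"dz": 0.01,"rx": 0,"ry": 0,"rz": 0,"jaw": -1}
    - {"dx": -0.16,"dy": 0,"dz": 0.02,"rx": 0,"ry": 0,"rz": 0,"jaw": -1}
    - {"dx": -0.16,"dy": 0,"dz": 0.05,"rx": 0,"ry": 0,"rz": 0,"jaw": -1}
    - {"dx": -0.15,"dy": 0,"dz": 0.06,"rx": 0,"ry": 0,"rz": 0,"jaw": -1}
    - {"dx": -0.14,"dy": 0,"dz": 0.08,"rx": 0,"ry": 0,"rz": 0,"jaw": -1}
    - {"dx": -0.14,"dy": 0,"dz": 0.1,"rx": 0,"ry": 0,"rz": 0,"jaw": -1}
    - {"dx": 0,"dy": 0,"dz": 0,"rx": 0,"ry": 0,"rz": 0,"jaw": -1}

```text
time_s: 14.62
tool_pos: [475.7, 87.4, 218.4]
eef_rot: [0.0, 0.996, 0.087, -0.001]
contact_force: [0.7, 0.2, 0.5]
finger_gap: 0.003
gripper_force: 0.0
```

```bash
python3 lid.py | grep -v contact
```

```text
[475.66734426  87.43886023 218.36674053] 14.625
wrist lid 1.5482467529479813 327
side tin top [-13.7  20.7] 19.2 z 68.6 slope [-0.006 -0.063]
side lid 0.7624093020037237 38
```

Emit:
move_arm:
  rows:
    - {"dx": -0.13,"dy": 0,"dz": 0.1,"rx": 0,"ry": 0,"rz": 0,"jaw": -1}
    - {"dx": -0.13,"dy": 0,"dz": 0.11,"rx": 0,"ry": 0,"rz": 0,"jaw": -1}
    - {"dx": -0.12,"dy": 0,"dz": 0.16,"rx": 0,"ry": 0,"rz": 0,"jaw": -1}
    - {"dx": -0.09,"dy": 0,"dz": 0.14,"rx": 0,"ry": 0,"rz": 0,"jaw": -1}
    - {"dx": 0,"dy": 0,"dz": 0,"rx": 0,"ry": 0,"rz": 0,"jaw": -1}
    - {"dx": 0,"dy": 0,"dz": -0.15,"rx": 0,"ry": 0,"rz": 0,"jaw": -1}
    - {"dx": 0,"dy": 0,"dz": 0,"rx": 0,"ry": 0.0463,"rz": 0,"jaw": -1}
    - {"dx": 0,"dy": 0,"dz": 0,"rx": 0,"ry": 0.0463,"rz": 0,"jaw": -1}
    - {"dx": 0,"dy": 0,"dz": 0,"rx": 0,"ry": 0.0463,"rz": 0,"jaw": -1}
    - {"dx": 0,"dy": 0,"dz": 0,"rx": 0,"ry": 0,"rz": 0,"jaw": -1}
    - {"dx": 0,"dy": 0,"dz": 0,"rx": 0,"ry": 0,"rz": 0,"jaw": -1}

```text
time_s: 16.15
tool_pos: [430.7, 79.5, 184.1]
eef_rot: [-0.019, 0.973, 0.085, 0.215]
contact_force: [0.9, 0.3, 0.8]
finger_gap: 0.006
gripper_force: 0.0
```

```bash
cat > l2.py <<'E'
from lid import *
p,r=pose(); s=readout.read_state(); print(p,s["time_s"],s["contact_force"])
print("to lid_press shut (tool axes)",r.inv().apply(pt(0,(-115,0,60))-p).round(1))
for n in("top","side"):
    im,d=cams.get_image(n); P,D=cloud(d,cams.camera_model(n)); Q=(P-Hg)@np.c_[x,y,z]
    k=(d>0)&(abs(Q[...,1])<20)&(abs(np.hypot(Q[...,0],Q[...,2])-165)<4)&(Q[...,0]<0)&(Q[...,2]>-5)
    if k.any(): print(n,"tab top angle",np.percentile(np.arctan2(Q[k][:,2],-Q[k][:,0]),[5,50,95]).round(3),"(shut ~0.07)",k.sum())
    k=(d>0)&(abs(Q[...,1])<50)&(Q[...,0]<-20)&(Q[...,0]>-80)&(Q[...,2]>40)&(Q[...,2]<100)
    q=Q[k]; q=q[abs(q[:,2]-np.median(q[:,2]))<15]
    if len(q)>50: c=np.polyfit(q[:,0],q[:,2],1); print(n,"roof angle",-np.arctan(c[0]).round(3),"z at -50",np.polyval(c,-50).round(1),len(q))
    cv2.imwrite(f"pics/{n}_e.png",im[:,:,::-1])
E
python3 l2.py
```

```text
[430.65553172  79.47158761 184.12536855] 16.15 [0.94579352 0.29493006 0.8395613 ]
to lid_press shut (tool axes) [-27.3  -0.1  43.9]
top tab top angle [0.295 0.321 1.074] (shut ~0.07) 21
top roof angle 0.24 z at -50 73.5 1212
side tab top angle [-0.024  0.323  1.063] (shut ~0.07) 80
side roof angle 0.244 z at -50 74.5 731
```

Emit:
move_arm:
  rows:
    - {"dx": -0.27,"dy": 0,"dz": 0,"rx": 0,"ry": 0,"rz": 0,"jaw": -1}
    - {"dx": 0,"dy": 0,"dz": 0.12,"rx": 0,"ry": 0,"rz": 0,"jaw": -1}
    - {"dx": 0,"dy": 0,"dz": 0.08,"rx": 0,"ry": 0,"rz": 0,"jaw": -1}
    - {"dx": 0,"dy": 0,"dz": 0.08,"rx": 0,"ry": 0,"rz": 0,"jaw": -1}
    - {"dx": 0,"dy": 0,"dz": 0.06,"rx": 0,"ry": 0,"rz": 0,"jaw": -1}
    - {"dx": 0,"dy": 0,"dz": 0.03,"rx": 0,"ry": 0,"rz": 0,"jaw": -1}
    - {"dx": 0,"dy": 0,"dz": 0.03,"rx": 0,"ry": 0,"rz": 0,"jaw": -1}
    - {"dx": 0,"dy": 0,"dz": 0.02,"rx": 0,"ry": 0,"rz": 0,"jaw": -1}
    - {"dx": 0,"dy": 0,"dz": 0.01,"rx": 0,"ry": 0,"rz": 0,"jaw": -1}
    - {"dx": 0,"dy": 0,"dz": 0,"rx": 0,"ry": 0,"rz": 0,"jaw": -1}

```text
time_s: 17.5
tool_pos: [423.6, 78.3, 132.8]
eef_rot: [-0.019, 0.973, 0.085, 0.216]
contact_force: [-9.8, -2.7, 11.0]
finger_gap: 0.006
gripper_force: 7.3
```

```bash
python3 l2.py
```

```text
[423.61678191  78.31955778 132.84158483] 17.5 [-9.82640532 -2.71444833 11.03911176]
to lid_press shut (tool axes) [ 0.8 -0.   0.4]
top tab top angle [0.054 0.073 0.082] (shut ~0.07) 10
top roof angle -0.001 z at -50 59.4 1091
side tab top angle [-0.018  0.07   0.084] (shut ~0.07) 40
side roof angle -0.0 z at -50 59.9 726
```

Shut (roof angle 0). I will back off and confirm.

Emit:
move_arm:
  rows:
    - {"dx": 0,"dy": 0,"dz": -0.1,"rx": 0,"ry": 0,"rz": 0,"jaw": -1}
    - {"dx": 0,"dy": 0,"dz": -0.4,"rx": 0,"ry": 0,"rz": 0,"jaw": -1}
    - {"dx": 0,"dy": 0,"dz": -0.4,"rx": 0,"ry": 0,"rz": 0,"jaw": -1}
    - {"dx": 0,"dy": 0,"dz": 0,"rx": 0,"ry": 0,"rz": 0,"jaw": -1}
    - {"dx": 0,"dy": 0,"dz": 0,"rx": 0,"ry": 0,"rz": 0,"jaw": -1}
    - {"dx": 0,"dy": 0,"dz": 0,"rx": 0,"ry": 0,"rz": 0,"jaw": -1}
    - {"dx": 0,"dy": 0,"dz": 0,"rx": 0,"ry": 0,"rz": 0,"jaw": -1}

```text
time_s: 18.48
tool_pos: [386.0, 71.8, 213.1]
eef_rot: [-0.019, 0.973, 0.085, 0.215]
contact_force: [-0.4, -0.6, -0.3]
finger_gap: 0.003
gripper_force: 0.0
```

```bash
python3 l2.py
```

```text
[385.95000924  71.75911445 213.11676128] 18.475 [-0.44252274 -0.61687218 -0.29697158]
to lid_press shut (tool axes) [ 1.7  0.1 89.3]
top tab top angle [0.054 0.072 0.092] (shut ~0.07) 44
top roof angle -0.001 z at -50 59.4 1089
side tab top angle [0.008 0.074 0.088] (shut ~0.07) 38
side roof angle -0.001 z at -50 60.0 717
```

View pics/side_e.png

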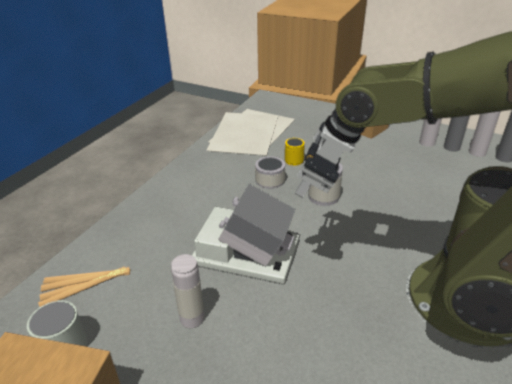

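The cover is shut on the cradle at about (258,222), the arm is clear, and the wide tin, big tin and spray can are where they stood.

```bash
python3 -c "
from station import ticket
print(ticket.hand_in())"
```

```text
the job is handed in; nothing more can be done
None
```

The bare-steel small tin is seated in the well, the cover is snapped shut (about 0 rad by both cameras), the other tins and the spray can were left alone, and the job is handed in; no verdict came back.

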